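# Nest the graded mixing pots on the spray bench

## Robot

A 7-joint arm with a two-finger parallel gripper is mounted at the origin on the work surface. World frame = base frame: x ahead of the robot, y to its left, z up, the work surface at z = 0. Lengths are in m, angles in rad, forces in N, time in s.
With the tool pointing down it reaches from about 0.4 to 0.75 m from the base axis. Payload 19.5 kg.
Tool frame: the origin (TCP) lies between the finger pads; the fingertips stand 19 mm ahead of it and the grasp point (between the pads) is the TCP; y points along the fingers, z is the direction in which the jaws open and shut, and the axes are right-handed (so a half turn about y gives the same grasp; the last joint's range is limited). The gripper opens to 85 mm and grips with 20 to 120 N. Pads are 22 mm wide; open, the fingers measure 114 mm over their backs; the gripper's body (76 mm by 85 mm) begins 54 mm behind the grasp point. The pads swing forward as they close: fully open they stand 13 mm farther back than shut.
Start: joints at [1.241, 0.707, -0.028, 1.485, 0.022, 0.951, -0.075], TCP at [0.163, -0.551, 0.25] pointing down, gripper open.
Joint ranges: [-2.71, 2.71], [-0.32, 2.16], [-1.57, 1.52], [0, 2.45], [-1.46, 4.6], [0, 2.02], [-2.83, 2.83]. Speed limits (rad/s): [1.89, 1.89, 2.57, 2.57, 3.01, 3.01, 3.01].

## Interface

Orientations are given as a rotation vector (axis times angle).
In Python, from plant import get_state, camera, job_done gives the robot as it stands. The module is installed in compiled form; this text tells all that it offers.
- The arm moves only by the tool drive_tool, never from a script. Its argument "commands" is text: rows parted by semicolons, each of 7 numbers parted by spaces: the finger opening in mm, from 0 to 85.4, then the shift along the tool's x, y, z in mm, then the turn, a rotation vector about the tool's x, y, z in rad. A call has 1 to 20 rows; each row shifts and turns the pose as measured when the row begins, along the tool's axes as they then stand; what a row does not reach is not made up. A row lasts 1/8 s, in which the tool goes at most 62.5 mm and 10.7 degrees, less where a joint would pass 70% of its speed; a pose out of reach is approached as far as the arm can. A call with a gripper value outside its range is refused whole. The fingers move at their own pace and stop on an object; "newtons" is the grip in N (left out, the last holds). Time passes only in rows, so rows that do not move let the fingers close. It gives the time, the measured TCP pose, the force and the opening at its end, in the units of the state.
- get_state(): the state, without advancing time (a new reading comes with each control period).
- camera(name): name is "scene" or "top" or "wrist"; returns a dict with "image" (384x512x3 uint8, blue, green, red), "range_z" (384x512 float32, m along the optical axis (not along the pixel's ray), 0 where there is no reading), "fx", "fy", "cx", "cy" (pixels), "world_from_camera" (4x4, takes a point from camera to world coordinates). Camera axes: x right, y down, z forward; pixel columns grow to the right and rows downward; lengths in m; the calibration is good to about 2 mm. A picture is of the moment at which its call begins.
- job_done(): hands the job in, once; it reports no verdict.
The state is a dict: "time": time; "joint_pos": joint angles; "qd": joint speeds; "joint_efforts": joint torques, N m; "tool_pos": TCP position; "tcp_rot": TCP orientation; "ft_force": force on the tool from outside, world axes, zero at the start; "torque": the same for the moment, N m; "grip_width": finger opening in m.
Only numpy, scipy, OpenCV 4.12 (cv2) and the standard library are available. Lean on these libraries where they do the work, as an engineer would, in place of code of your own. Each camera call takes 0.05 s, during which the arm holds its last target.

## Task

Clear the spray bench: nest the four steel mixing pots inside one another in size order, each standing upright on the floor of the next wider one, with the widest staying on the round turntable plate. Lower each pot in and let go of it; do not drop, knock or tip any, and leave the spray gun and everything else on the bench where it is.

Things in the scene. Friction and masses are not known exactly. Their poses are not given: they have to be found in the camera images.
- pot_a: Largest and lowest of 4 round straight-sided steel mixing pots, open on top, no handle. Outer diameter 132 mm, inner 124, height 66, floor 5 thick. Its top 18 mm is a rim band 8 mm thick (outer diameter 140, inner 124) that can be pinched across its thickness from above. Mass 450 g. It stands loose on the turntable plate. Origin: centre of the underside; z up the axis.
- pot_b: Second largest of 4 round straight-sided steel mixing pots, open on top, no handle. Outer diameter 108 mm, inner 100, height 92, floor 5 thick. Its top 18 mm is a rim band 8 mm thick (outer diameter 116, inner 100) that can be pinched across its thickness from above. Mass 280 g (-25 to +30 percent). Nested on pot_a's floor, its rim stands 31 mm above pot_a's rim. Origin: centre of the underside; z up the axis.
- pot_c: Third of 4 round straight-sided steel mixing pots, open on top, no handle. Outer diameter 84 mm, inner 76, height 118, floor 5 thick. Its top 18 mm is a rim band 8 mm thick (outer diameter 92, inner 76) that can be pinched across its thickness from above. Mass 220 g (-25 to +30 percent). Nested on pot_b's floor, its rim stands 31 mm above pot_b's rim. Origin: centre of the underside; z up the axis.
- pot_d: Smallest in diameter and tallest of 4 round straight-sided steel mixing pots, open on top, no handle. Outer diameter 60 mm, inner 52, height 144, floor 5 thick. Its top 18 mm is a rim band 8 mm thick (outer diameter 68, inner 52) that can be pinched across its thickness from above. Mass 160 g (-25 to +30 percent). Nested on pot_c's floor, its rim stands 31 mm above pot_c's rim. Origin: centre of the underside; z up the axis.
- turntable: Round flat dark steel plate fixed to the bench (it does not turn), 170 mm diameter, 12 mm high, no edge. Origin: centre of the underside, at bench height. The nest is to stand on it.
- gun_stand: Fixed bystander and the tallest obstacle: a spray gun held nose down on a thin stand, 247 mm high in all; round foot 90 mm diameter, and nothing reaches farther than 50 mm from its axis. Origin: centre of the foot's underside, z up.
- tin: Bystander, loose: closed plain metal can standing upright, 80 mm diameter, 150 mm high. Origin: centre of its underside.
- jar: Bystander, loose: closed amber glass jar with black cap standing upright, 76 mm diameter, 110 mm high. Origin: centre of its underside.
- tape: Bystander, loose: roll of masking tape lying flat, 76 mm diameter, 24 mm high. Origin: centre of its underside.
- weight: Bystander, loose: dark steel cylinder weight, 64 mm diameter, 40 mm high. Origin: centre of its underside.
- sandblock: Bystander, loose: cork sanding block, 60 x 100 x 30 mm (x, y, z). Origin: centre of its underside.

How it is judged:
By the outcome, as a careful person would: the job done as asked, in the order asked, and still so for the second after the job is handed in, with the robot touching nothing.
It also fails if it takes over 70 s, if anything falls off the work surface, if the arm or the gripper's body presses on something with over 40 N, if the wrist force passes 120 N, or if a joint passes its speed limit or range.

## Working session

There is one attempt and no reset: what is moved stays moved. The work goes in short steps, Python scripts to look and compute and a tool call to move; the robot and the scene stay as the last step left them, time stands still between calls to the robot, and variables do not carry over. Pictures are saved under pics/ and viewed, and the job is handed in when it is done.

Besides the shell and the picture viewer there is one more tool, called as a command line: name --argument value ..., lists and objects as JSON in quotes. drive_tool: Moves the arm, as the interface text tells. Its arguments: {"type":"object","properties":{"commands":{"type":"string"},"newtons":{"type":"number"}},"required":["commands"]}

```bash
mkdir -p pics; python3 - <<'E'
from plant import get_state, camera
import cv2, numpy as np
s=get_state(); print(s)
for n in("scene","top","wrist"):
    c=camera(n); cv2.imwrite(f"pics/{n}0.png",c["image"]); np.savez(f"{n}0.npz",**c)
    print(n,c["fx"],c["fy"],c["cx"],c["cy"],np.round(c["world_from_camera"],3).tolist())
E
```

```text
{'time': 0.0, 'joint_pos': array([ 1.241299  ,  0.70709386, -0.02763326,  1.48497112,  0.02201397,
        0.95091261, -0.07551868]), 'qd': array([-0.00018707, -0.00070484,  0.00078441, -0.00063364,  0.00055199,
       -0.00065807,  0.00024937]), 'joint_efforts': array([ 9.25426605e-06, -8.83218956e+01,  1.23478778e+00, -2.36168736e+01,
        1.68391911e-02,  6.52738134e-03, -1.93892663e-05]), 'tool_pos': array([ 0.16314594, -0.5511243 ,  0.24983912]), 'tcp_rot': array([-0.29971621,  2.06816299, -2.06593816]), 'ft_force': array([ 0.33900275,  0.15720727, -0.39424979]), 'torque': array([-0.03200362,  0.00403685,  0.0507258 ]), 'grip_width': 0.08542790366802809}
scene 392.6385765484448 392.6385765484448 254.86503301718537 187.39723162021713 [[-0.332, 0.531, -0.78, 1.51], [0.943, 0.181, -0.278, 0.341], [-0.006, -0.828, -0.561, 0.699], [0.0, 0.0, 0.0, 1.0]]
top 488.8911888341843 488.8911888341843 256.07409741655414 191.51251493667402 [[0.021, -0.998, 0.051, 0.536], [-1.0, -0.021, 0.001, -0.006], [0.0, -0.051, -0.999, 1.348], [0.0, 0.0, 0.0, 1.0]]
wrist 285.976527208553 285.976527208553 255.56866320021805 193.3060711086372 [[0.283, -0.918, -0.278, 0.234], [-0.959, -0.272, -0.08, -0.53], [-0.002, 0.289, -0.957, 0.373], [0.0, 0.0, 0.0, 1.0]]
```

View pics/top0.png

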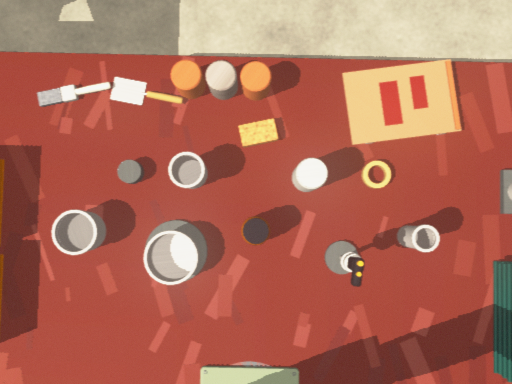

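View pics/scene0.png

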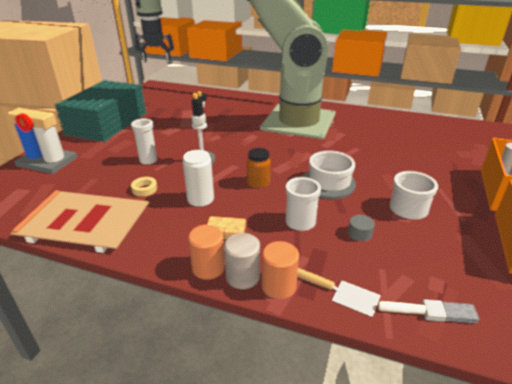

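View pics/wrist0.png

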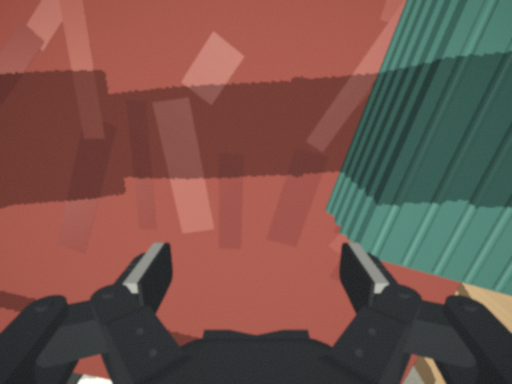

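```bash
cat > h.py <<'E'
import numpy as np
from scipy.optimize import least_squares
def cloud(c):
    z=c["range_z"].astype(float); v,u=np.mgrid[:z.shape[0],:z.shape[1]]
    P=np.stack([(u-c["cx"])/c["fx"]*z,(v-c["cy"])/c["fy"]*z,z],-1)
    T=c["world_from_camera"]; W=P@T[:3,:3].T+T[:3,3]; W[z<=0]=np.nan; return W
def circ(P,r):
    f=lambda p:np.hypot(P[:,0]-p[0],P[:,1]-p[1])-r
    s=least_squares(f,P.mean(0)[:2],loss="soft_l1",f_scale=.003)
    return s.x,np.sqrt(np.mean(s.fun**2)),len(P)
E
python3 - <<'E'
import numpy as np
from h import *
c=dict(np.load("top0.npz")); W=cloud(c)
for n,(u,v),R,h,r in [("a",(172,258),36,.078,.066),("b",(78,232),32,.092,.054),("c",(188,170),25,.118,.042),("d",(425,238),20,.144,.030),("tin",(310,175),22,.15,None),("jar",(256,231),18,.11,None),("tape",(377,174),18,.024,.03),("weight",(129,171),15,.04,None),("sand",(258,132),24,.03,None),("gun",(350,262),28,.2,None)]:
    P=W[v-R:v+R,u-R:u+R].reshape(-1,3); P=P[~np.isnan(P[:,0])]
    zs=np.percentile(P[:,2],[2,50,98]).round(3)
    Q=P[abs(P[:,2]-h)<(.006 if n!="gun" else .06)]
    if len(Q)==0: print(n,zs);continue
    m=(Q.max(0)+Q.min(0))/2
    print(n,"z",zs,"mid",m.round(4),"ext",np.ptp(Q,0).round(3),"circ",circ(Q,r)if r else "", "medz",np.median(Q[:,2]))
v,u=300,200; print(W[300,230])
for p in [(205,255),(200,235)]: print(W[p[1],p[0]])
E
```

```text
a z [-0.003  0.015  0.082] mid [0.4265 0.2117 0.078 ] ext [0.137 0.14  0.012] circ (array([0.4276362 , 0.21092309]), np.float64(0.0025350626992041484), 516) medz 0.07924403054855556
b z [-0.003  0.006  0.096] mid [0.4875 0.4575 0.092 ] ext [0.113 0.118 0.012] circ (array([0.48797334, 0.45618783]), np.float64(0.0026219539711561423), 452) medz 0.09351194798976847
c z [-0.003  0.005  0.122] mid [0.6514 0.1716 0.118 ] ext [0.089 0.089 0.012] circ (array([0.65155527, 0.1709479 ]), np.float64(0.0024304991381105226), 339) medz 0.11909288220809344
d z [-0.005  0.007  0.147] mid [ 0.4926 -0.423   0.1441] ext [0.064 0.067 0.012] circ (array([ 0.49271261, -0.42275858]), np.float64(0.0024894235954068195), 271) medz 0.14443082640686633
tin z [-0.004  0.006  0.155] mid [ 0.6469 -0.1421  0.15  ] ext [0.074 0.074 0.012] circ  medz 0.15102758573439368
jar z [-0.004  0.08   0.116] mid [ 0.5014 -0.0057  0.1107] ext [0.063 0.063 0.011] circ  medz 0.11132130349243419
tape z [-0.004  0.003  0.029] mid [ 0.659  -0.3317  0.0241] ext [0.072 0.074 0.012] circ (array([ 0.65908788, -0.33174371]), np.float64(0.004158118741781622), 340) medz 0.024609077753087183
weight z [-0.003  0.035  0.047] mid [0.6526 0.3358 0.04  ] ext [0.062 0.063 0.012] circ  medz 0.041803922106681934
sand z [-0.003  0.004  0.035] mid [ 0.7664 -0.0081  0.0301] ext [0.078 0.107 0.012] circ  medz 0.031092159232013472
gun z [-0.004  0.003  0.237] mid [ 0.4191 -0.2368  0.1958] ext [0.071 0.04  0.112] circ  medz 0.23040978696671477
[0.30789424 0.05988352 0.0017903 ]
[0.42964887 0.12966301 0.01708665]
[0.48322778 0.14490054 0.0148399 ]
```

```bash
python3 - <<'E'
from plant import get_state
import numpy as np
from h import *
from scipy.spatial.transform import Rotation as R
s=get_state(); M=R.from_rotvec(s["tcp_rot"]).as_matrix(); print(M.round(4))
# rotation in tool frame to reach tool z=+-world x / y
for z in ([1,0,0],[0,1,0],[-1,0,0],[0,-1,0]):
    y=np.array([0,0,-1.]); z=np.array(z,float); x=np.cross(y,z)
    print(z,"x",x,R.from_matrix(M.T@np.stack([x,y,z],1)).as_rotvec().round(4))
c=dict(np.load("top0.npz")); W=cloud(c)
P=W[225:300,315:375].reshape(-1,3)
for lo,hi in((.003,.03),(.05,.15),(.15,.2),(.2,.26)):
    Q=P[(P[:,2]>lo)&(P[:,2]<hi)]; print(lo,hi,len(Q),np.percentile(Q,[3,97],axis=0).round(3).tolist())
E
```

```text
[[-9.589e-01 -2.000e-04  2.838e-01]
 [-2.838e-01  8.000e-04 -9.589e-01]
 [ 0.000e+00 -1.000e+00 -8.000e-04]]
[1. 0. 0.] x [ 0. -1.  0.] [ 7.000e-04 -1.283e+00 -5.000e-04]
[0. 1. 0.] x [ 1. -0.  0.] [ 2.0000e-04 -2.8538e+00 -1.1000e-03]
[-1.  0.  0.] x [0. 1. 0.] [5.0000e-04 1.8586e+00 7.0000e-04]
[ 0. -1.  0.] x [-1. -0. -0.] [8.000e-04 2.878e-01 1.000e-04]
0.003 0.03 1366 [[0.326, -0.325, 0.003], [0.512, -0.174, 0.017]]
0.05 0.15 57 [[0.412, -0.25, 0.133], [0.454, -0.217, 0.15]]
0.15 0.2 127 [[0.414, -0.25, 0.153], [0.452, -0.22, 0.198]]
0.2 0.26 349 [[0.388, -0.251, 0.212], [0.447, -0.226, 0.248]]
```

drive_tool --commands "40 0 -12 0 0 -0.18 0;40 0 -12 0 0 -0.186 0;40 0 -12 0 0 -0.186 0;40 0 -12 0 0 -0.186 0;40 0 -12 0 0 -0.186 0;40 0 -12 0 0 -0.186 0;40 0 -12 0 0 -0.18 0;40 0 0 0 0 0 0" --newtons 80

```text
time: 1.15
tool_pos: [0.1629, -0.5506, 0.3348]
tcp_rot: [-1.22, 1.194, -1.186]
ft_force: [0.5, -0.7, -0.4]
grip_width: 0.0401
```

drive_tool --commands "40 -15 0 16 0 0 0;40 -29 0 32 0 0 0;40 -29 0 32 0 0 0;40 -29 0 32 0 0 0;40 -29 0 32 0 0 0;40 -29 0 32 0 0 0;40 -29 0 32 0 0 0;40 -29 0 32 0 0 0;40 -29 0 32 0 0 0;40 -29 0 32 0 0 0;40 -29 0 32 0 0 0;40 -29 0 32 0 0 0;40 -45 0 16 0 0 0;40 -47 0 0 0 0 0;40 -47 0 0 0 0 0;40 -47 0 0 0 0 0;40 -47 0 0 0 0 0;40 -47 0 0 0 0 0;40 -47 0 0 0 0 0;40 -47 0 0 0 0 0"

```text
time: 3.65
tool_pos: [0.5808, 0.1748, 0.3239]
tcp_rot: [-1.172, 1.29, -1.261]
ft_force: [0.9, -0.8, 0.6]
grip_width: 0.04
```

drive_tool --commands "40 -47 0 0 0 0 0;40 -47 0 0 0 0 0;40 -47 0 0 0 0 0;40 -47 0 0 0 0 0;40 -47 0 0 0 0 0;40 -30 0 0 0 0 0;40 0 0 0 0 0 0"

```text
time: 4.53
tool_pos: [0.6059, 0.4347, 0.3194]
tcp_rot: [-1.164, 1.309, -1.283]
ft_force: [1.0, -0.2, -0.6]
grip_width: 0.0403
```

```bash
cat >> h.py <<'E'
from scipy.spatial.transform import Rotation as R
RT=np.array([[0,0,1.],[-1,0,0],[0,-1,0]])
def to(s,t):
    M=R.from_rotvec(s["tcp_rot"]).as_matrix()
    print("pos",np.round(s["tool_pos"],4),"shift mm",(1000*M.T@(np.array(t)-s["tool_pos"])).round(1),"turn",R.from_matrix(M.T@RT).as_rotvec().round(4),"after-turn shift",(1000*RT.T@(np.array(t)-s["tool_pos"])).round(1),"F",s["ft_force"].round(2))
def rim(c,xy,r,z,tol=.006,band=.012):
    W=cloud(c).reshape(-1,3); W=W[~np.isnan(W[:,0])]
    d=np.hypot(W[:,0]-xy[0],W[:,1]-xy[1]); Q=W[(abs(W[:,2]-z)<tol)&(abs(d-r)<band)]
    a,rms,n=circ(Q,r); return a.round(4),round(rms,4),n,np.median(Q[:,2]).round(4)
E
python3 - <<'E'
from plant import *
from h import *
import cv2
s=get_state(); to(s,[.542,.457,.085]); print(s["joint_pos"].round(2))
for n in("wrist","top"):
    c=camera(n); cv2.imwrite(f"pics/{n}1.png",c["image"])
    print(n,rim(c,(.488,.4565),.054,.0935,.008)); print(n,"a",rim(c,(.4275,.211),.066,.079,.008))
E
```

```text
pos [0.6059 0.4347 0.3194] shift mm [-14.5 235.6 -61.7] turn [ 0.0185 -0.1156 -0.0022] after-turn shift [-22.3 234.4 -63.9] F [ 0.98 -0.24 -0.56]
[-0.63  1.1  -0.27  0.24  0.23  1.82 -0.82]
wrist (array([0.4892, 0.457 ]), np.float64(0.0025), 1942, np.float64(0.0918))
wrist a (array([0.4269, 0.2138]), np.float64(0.0021), 151, np.float64(0.0768))
top (array([0.4877, 0.4564]), np.float64(0.0025), 261, np.float64(0.0935))
top a (array([0.4277, 0.2109]), np.float64(0.0025), 543, np.float64(0.0793))
```

View pics/wrist1.png

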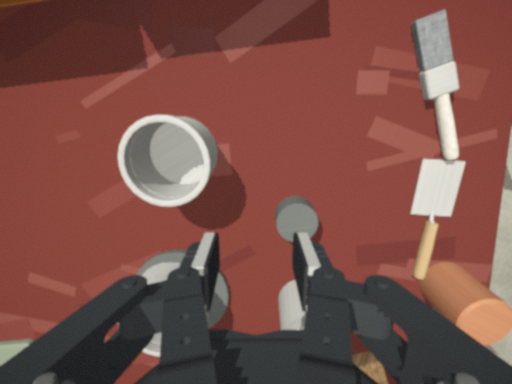

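drive_tool --commands "40 -3 10 -9 0.009 -0.058 0;40 -3 20 -9 0.009 -0.058 0;40 -4 22 -10 0 0 0;40 -4 22 -10 0 0 0;40 -4 22 -10 0 0 0;40 -4 22 -10 0 0 0;40 0 20 -6 0 0 0;40 0 20 0 0 0 0;40 0 15 0 0 0 0;40 0 0 0 0 0 0"

```text
time: 5.88
tool_pos: [0.5416, 0.4421, 0.1484]
tcp_rot: [-1.194, 1.222, -1.228]
ft_force: [-0.3, 0.2, 0.2]
grip_width: 0.0402
```

```bash
python3 - <<'E'
from plant import *
from h import *
s=get_state(); to(s,[.5425,.457,.085]); print(s["joint_pos"].round(2))
E
```

```text
pos [0.5416 0.4421 0.1484] shift mm [-14.9  63.4   0.2] turn [-0.0052 -0.0225 -0.0006] after-turn shift [-14.9  63.4   0.9] F [-0.34  0.25  0.22]
[-0.63  1.03 -0.28  1.06  0.27  1.08 -0.93]
```

drive_tool --commands "40 -8 0 0 -0.005 -0.022 0;40 -7 0 1 0 0 0;40 0 10 0 0 0 0;40 0 15 0 0 0 0;40 0 15 0 0 0 0;40 0 10 0 0 0 0;40 0 6 0 0 0 0;40 0 0 0 0 0 0"

```text
time: 6.88
tool_pos: [0.5431, 0.458, 0.0893]
tcp_rot: [-1.208, 1.209, -1.208]
ft_force: [0.5, 0.3, 0.5]
grip_width: 0.0401
```

```bash
python3 - <<'E'
from plant import *
from h import *
import cv2
s=get_state(); to(s,[.5425,.457,.085]); print(s["joint_pos"].round(2))
c=camera("wrist");cv2.imwrite("pics/wrist2.png",c["image"])
E
```

```text
pos [0.5431 0.458  0.0893] shift mm [ 1.   4.3 -0.6] turn [-0.0005  0.     -0.0013] after-turn shift [ 1.   4.3 -0.6] F [0.48 0.27 0.54]
[-0.65  1.12 -0.27  1.04  0.29  1.01 -0.93]
```

View pics/wrist2.png

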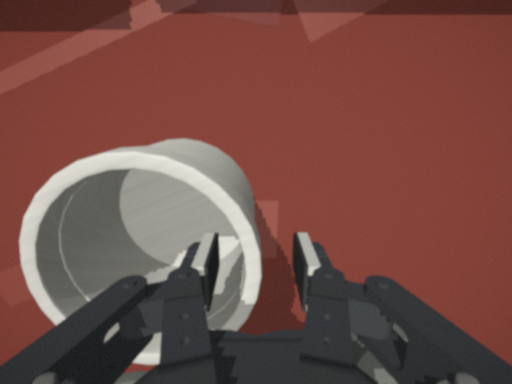

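drive_tool --commands "40 0 4 0 0 0 0;30 0 0 0 0 0 0;20 0 0 0 0 0 0;14 0 0 0 0 0 0;10 0 0 0 0 0 0;4 0 0 0 0 0 0;4 0 0 0 0 0 0;4 0 0 0 0 0 0" --newtons 60

```text
time: 7.92
tool_pos: [0.5434, 0.4588, 0.087]
tcp_rot: [-1.205, 1.21, -1.208]
ft_force: [-0.8, 0.0, 1.8]
grip_width: 0.0076
```

drive_tool --commands "4 0 -4 0 0 0 0;4 0 -8 0 0 0 0;4 0 -12 0 0 0 0;4 0 -16 0 0 0 0;4 0 -16 0 0 0 0;4 0 -16 0 0 0 0;4 0 -16 0 0 0 0;4 0 -16 0 0 0 0;4 0 -16 0 0 0 0;4 0 -12 0 0 0 0;4 0 -6 0 0 0 0;4 0 0 0 0 0 0"

```text
time: 9.43
tool_pos: [0.5432, 0.458, 0.2358]
tcp_rot: [-1.204, 1.209, -1.208]
ft_force: [-0.1, 0.2, -2.6]
grip_width: 0.0075
```

```bash
cat > look.py <<'E'
from plant import *
from h import *
import cv2,sys
t=[float(x) for x in sys.argv[2:5]]
s=get_state(); to(s,t); print(s["joint_pos"].round(2),s["grip_width"].round(4),s["torque"].round(2))
for n in("scene","wrist"):
    c=camera(n); np.savez(f"{n}_{sys.argv[1]}.npz",**c)
    cv2.imwrite(f"pics/{n}_{sys.argv[1]}.png",c["image"])
E
python3 look.py blift .481 .211 .21
```

```text
pos [0.5432 0.458  0.2358] shift mm [247.1  24.6 -62.3] turn [-0.0032  0.0001 -0.0037] after-turn shift [247.   25.8 -62.2] F [-0.12  0.15 -2.6 ]Traceback (most recent call last):
  File "look.py", line 5, in <module>
    s=get_state(); to(s,t); print(s["joint_pos"].round(2),s["grip_width"].round(4),s["torque"].round(2))
                                                          ^^^^^^^^^^^^^^^^^^^^^
AttributeError: 'float' object has no attribute 'round'
```

```bash
sed -i 's/s\["grip_width"\].round(4)/round(float(s["grip_width"]),4)/' look.py
python3 look.py blift .481 .211 .21; python3 - <<'E'
from h import *
# rim plane of held pot from wrist & scene
for n in("wrist","scene"):
    W=cloud(dict(np.load(f"{n}_blift.npz"))).reshape(-1,3); W=W[~np.isnan(W[:,0])]
    d=np.hypot(W[:,0]-.489,W[:,1]-.457); Q=W[(abs(d-.054)<.006)&(W[:,2]>.225)&(W[:,2]<.265)&(W[:,0]<.52)]
    A=np.c_[Q[:,0]-.489,Q[:,1]-.457,np.ones(len(Q))]
    # rim top: take upper
    from numpy.linalg import lstsq
    print(n,len(Q),lstsq(A,Q[:,2],rcond=None)[0].round(4),circ(Q,.054))
E
```

```text
pos [0.5432 0.458  0.2358] shift mm [247.1  24.6 -62.3] turn [-0.0032  0.0001 -0.0037] after-turn shift [247.   25.8 -62.2] F [-0.12  0.15 -2.6 ]
[-0.65  0.98 -0.29  0.88  0.25  1.31 -0.88] 0.0075 [ 0.04 -0.16 -0.05]
wrist 8223 [0.0133 0.0494 0.2345] (array([0.49255723, 0.4572036 ]), np.float64(0.0024456024606923465), 8223)
scene 180 [0.0391 0.0051 0.2336] (array([0.49411594, 0.4559879 ]), np.float64(0.0024762160624772563), 180)
```

View pics/scene_blift.png

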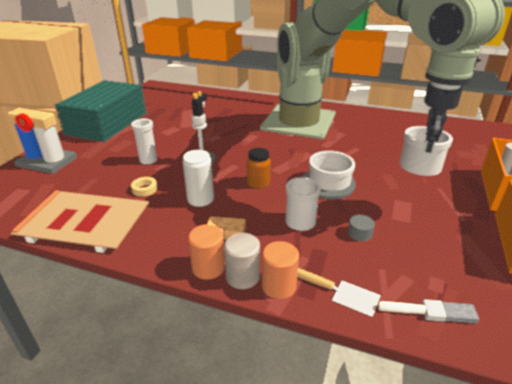

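View pics/wrist_blift.png

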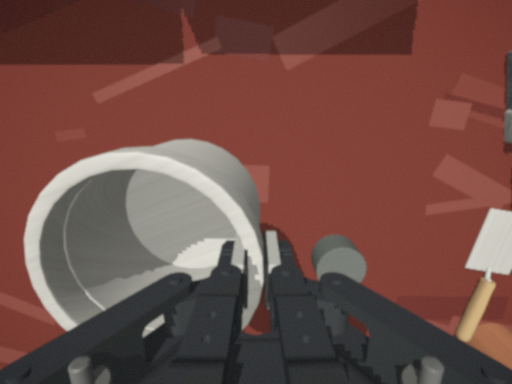

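```bash
cat > tilt.py <<'E'
from h import *
def tilt(f,cx,cy,r,zmin,zmax):
    # robust top surface: per sector 95th pct z
    W=cloud(dict(np.load(f))).reshape(-1,3); W=W[~np.isnan(W[:,0])]
    d=np.hypot(W[:,0]-cx,W[:,1]-cy); a=np.degrees(np.arctan2(W[:,1]-cy,W[:,0]-cx))
    for k in range(-180,180,45):
        m=(abs(d-r)<.005)&(W[:,2]>zmin)&(W[:,2]<zmax)&(a>k)&(a<k+45)
        if m.sum()>5: print(k+22,m.sum(),np.percentile(W[m,2],[50,95]).round(4))
E
python3 - <<'E'
from tilt import *
tilt("wrist_blift.npz",.489,.457,.054,.22,.265)
tilt("scene_blift.npz",.489,.457,.054,.22,.265)
E
```

```text
-158 2197 [0.2346 0.2373]
-113 65 [0.2228 0.2257]
-23 777 [0.2407 0.2542]
22 2370 [0.2403 0.2541]
67 2518 [0.2388 0.2404]
112 1724 [0.2377 0.239 ]
157 1818 [0.2364 0.2377]
-158 45 [0.2288 0.2351]
-113 35 [0.2342 0.2367]
-68 61 [0.2331 0.2385]
-23 70 [0.2332 0.2398]
22 63 [0.2333 0.2391]
67 50 [0.2351 0.239 ]
112 42 [0.2338 0.2374]
```

drive_tool --commands "4 6 0 -1.5 -0.015 0 0;4 12 0 -3 -0.015 0 0;4 18 0 -4.5 -0.015 0 0;4 22 0 -5.5 0 0 0;4 24 0 -6 0 0 0;4 24 0 -6 0 0 0;4 24 0 -6 0 0 0;4 24 0 -6 0 0 0;4 24 0 -6 0 0 0;4 22 0 -6 0 0 0;4 18 0 -5 0 0 0;4 14 0 -4 0 0 0;4 8 0 -3 0 0 0;4 4 0 -1 0 0 0;4 0 0 0 0 0 0"

```text
time: 11.4
tool_pos: [0.4757, 0.2002, 0.2342]
tcp_rot: [-1.248, 1.252, -1.186]
ft_force: [0.4, 0.4, -2.5]
grip_width: 0.0076
```

```bash
python3 look.py bover .4815 .213 .2; python3 - <<'E'
from tilt import *
tilt("wrist_bover.npz",.4275,.212,.054,.22,.265)
tilt("scene_bover.npz",.4275,.212,.054,.22,.265)
E
```

```text
pos [0.4757 0.2002 0.2342] shift mm [-12.9  33.8   7.6] turn [ 0.0545 -0.004   0.0008] after-turn shift [-12.8  34.2   5.8] F [ 0.38  0.35 -2.48]
[-0.26  0.68 -0.35  1.66  0.24  0.89 -0.7 ] 0.0076 [ 0.06 -0.3  -0.03]
-158 1582 [0.2341 0.2417]
-23 1541 [0.2398 0.2611]
22 377 [0.24   0.2635]
112 30 [0.2402 0.2412]
157 1679 [0.2405 0.242 ]
-158 18 [0.2287 0.2398]
-23 43 [0.2327 0.2412]
22 18 [0.2307 0.2414]
157 36 [0.2307 0.2393]
```

View pics/scene_bover.png

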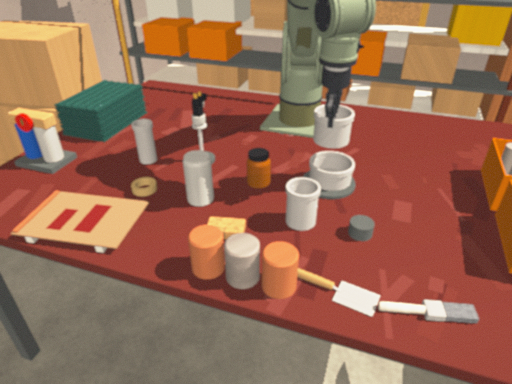

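View pics/wrist_bover.png

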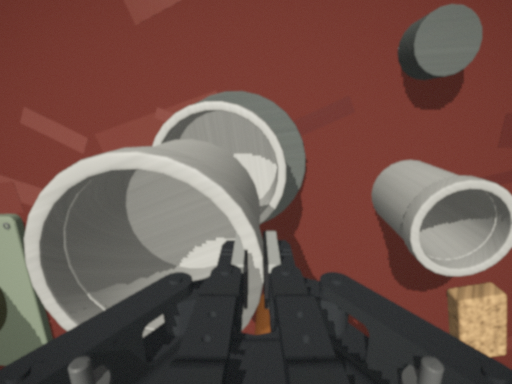

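drive_tool --commands "4 -7 0 3 0 0 0;4 -6 0 3 0 0 0;4 0 0 0 0 0 0"

```text
time: 11.88
tool_pos: [0.4821, 0.2156, 0.2336]
tcp_rot: [-1.248, 1.251, -1.185]
ft_force: [-0.1, 0.2, -2.8]
grip_width: 0.0074
```

```bash
python3 look.py bover2 .4815 .213 .1; python3 - <<'E'
from h import *
for n in("wrist","scene"):
  c=dict(np.load(f"{n}_bover2.npz"))
  print(n,rim(c,(.4275,.212),.054,.241,.0035,.01), "a",rim(c,(.4275,.212),.066,.0785,.005,.01))
E
```

```text
pos [0.4821 0.2156 0.2336] shift mm [  2.6 133.4   6.7] turn [ 0.0546 -0.0023  0.    ] after-turn shift [  2.6 133.6  -0.6] F [-0.09  0.22 -2.79]
[-0.28  0.69 -0.35  1.62  0.24  0.92 -0.72] 0.0074 [-0.   -0.22  0.  ]
wrist (array([0.4296, 0.2139]), np.float64(0.0025), 8399, np.float64(0.2397)) a (array([0.4274, 0.2104]), np.float64(0.0023), 1676, np.float64(0.0778))
scene (array([0.4311, 0.2143]), np.float64(0.0025), 71, np.float64(0.2384)) a (array([0.4301, 0.2106]), np.float64(0.0029), 202, np.float64(0.0759))
```

drive_tool --commands "4 3 5 -1.5 0 0 0;4 0 10 0.6 0 0 0;4 0 15 0.8 0 0 0;4 0 15 0.8 0 0 0;4 0 12 0.6 0 0 0;4 0 0 0 0 0 0"

```text
time: 12.72
tool_pos: [0.4796, 0.2107, 0.1726]
tcp_rot: [-1.249, 1.252, -1.186]
ft_force: [0.4, -0.2, -2.2]
grip_width: 0.0075
```

```bash
python3 look.py bmid .4806 .210 .1; python3 - <<'E'
from h import *
s=get_state=None
for n in("wrist","scene"):
  c=dict(np.load(f"{n}_bmid.npz"))
  print(n,rim(c,(.4275,.212),.054,.18,.006,.01), "a",rim(c,(.4275,.212),.066,.0785,.005,.01))
E
```

```text
pos [0.4796 0.2107 0.1726] shift mm [ 0.6 72.4  5. ] turn [ 0.0557 -0.0037  0.0012] after-turn shift [ 0.7 72.6  1. ] F [ 0.45 -0.21 -2.18]
[-0.29  0.77 -0.32  1.71  0.28  0.75 -0.75] 0.0075 [-0.01 -0.25  0.02]
wrist (array([0.428 , 0.2097]), np.float64(0.0027), 9632, np.float64(0.179)) a (array([0.4276, 0.2103]), np.float64(0.0023), 2427, np.float64(0.0778))
scene (array([0.4291, 0.2098]), np.float64(0.003), 149, np.float64(0.1766)) a (array([0.4298, 0.2101]), np.float64(0.0028), 138, np.float64(0.0757))
```

View pics/scene_bmid.png

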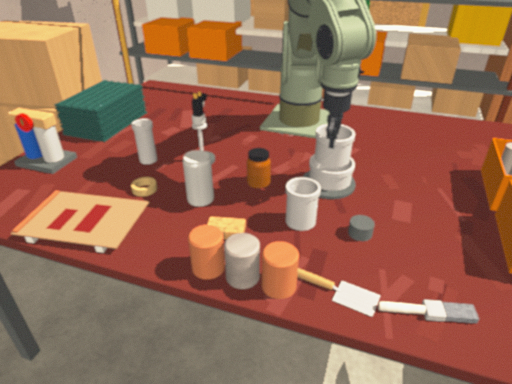

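View pics/wrist_bmid.png

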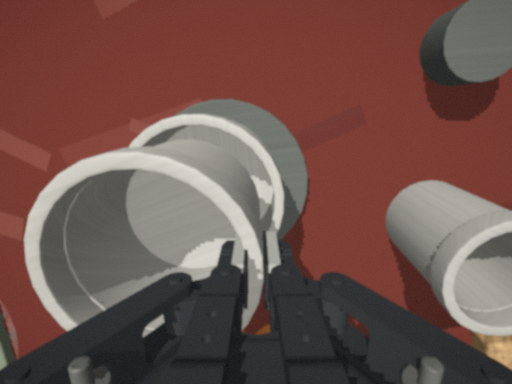

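drive_tool --commands "4 0 5 0.3 0 0 0;4 0 10 0.6 0 0 0;4 0 12 0.7 0 0 0;4 0 12 0.7 0 0 0;4 0 10 0.6 0 0 0;4 0 6 0.4 0 0 0;4 0 3 0.2 0 0 0;4 0 0 0 0 0 0"

```text
time: 13.82
tool_pos: [0.4806, 0.211, 0.1117]
tcp_rot: [-1.247, 1.251, -1.186]
ft_force: [-0.6, -0.2, -3.5]
grip_width: 0.0072
```

drive_tool --commands "4 0 3 0.1 0 0 0;4 0 2 0.1 0 0 0;4 0 0 0 0 0 0"

```text
time: 14.2
tool_pos: [0.4807, 0.2111, 0.1068]
tcp_rot: [-1.246, 1.251, -1.186]
ft_force: [0.1, 0.2, -3.1]
grip_width: 0.0073
```

drive_tool --commands "4 0 2 0.1 0 0 0;4 0 0 0 0 0 0"

```text
time: 14.45
tool_pos: [0.4808, 0.2111, 0.1048]
tcp_rot: [-1.246, 1.251, -1.186]
ft_force: [-0.6, 0.0, -3.0]
grip_width: 0.0078
```

drive_tool --commands "4 0 1.5 0.1 0 0 0;4 0 0 0 0 0 0"

```text
time: 14.7
tool_pos: [0.481, 0.2111, 0.1035]
tcp_rot: [-1.245, 1.251, -1.187]
ft_force: [-0.2, 0.1, 0.2]
grip_width: 0.0076
```

drive_tool --commands "4 0 1.5 0.1 0 0 0;4 0 0 0 0 0 0"

```text
time: 14.95
tool_pos: [0.4818, 0.2113, 0.1035]
tcp_rot: [-1.243, 1.249, -1.188]
ft_force: [-0.8, 0.4, -2.1]
grip_width: 0.0075
```

drive_tool --commands "9 0 0 0 0 0 0;12 0 0 0 0 0 0;18 0 0 0 0 0 0;24 0 0 0 0 0 0;28 0 0 0 0 0 0;28 0 -8 0 0.027 0 0;28 0 -15 0 0.027 0 0;28 0 -20 0 0 0 0;28 0 -30 0 0 0 0;28 0 -40 0 0 0 0;28 0 -40 0 0 0 0;28 0 -20 0 0 0 0;28 0 0 0 0 0 0" --newtons 20

```text
time: 16.58
tool_pos: [0.4795, 0.2117, 0.2889]
tcp_rot: [-1.192, 1.198, -1.218]
ft_force: [-0.3, -0.9, 0.0]
grip_width: 0.0276
```

```bash
python3 look.py bdone .6935 .171 .27; python3 - <<'E'
from plant import *
from h import *
for n in("wrist","scene","top"):
  c=camera(n)
  print(n,"b",rim(c,(.4275,.212),.054,.109,.005,.012), "a",rim(c,(.4275,.212),.066,.0785,.005,.01),"c",rim(c,(.6515,.171),.042,.1185,.005,.01))
E
```

```text
pos [0.4795 0.2117 0.2889] shift mm [ 40.2  23.  213.7] turn [-0.0195 -0.0025 -0.0024] after-turn shift [ 40.7  18.9 214. ] F [-0.29 -0.93  0.01]
[-0.29  0.59 -0.34  1.62  0.24  0.96 -0.72] 0.0276 [0.01 0.02 0.  ]
wrist b (array([0.4283, 0.2112]), np.float64(0.0025), 2410, np.float64(0.1088)) a (array([0.4273, 0.2101]), np.float64(0.0023), 1476, np.float64(0.0778)) c (array([0.6508, 0.1711]), np.float64(0.0024), 1804, np.float64(0.1174))
scene b (array([0.4307, 0.211 ]), np.float64(0.0028), 177, np.float64(0.1065)) a (array([0.4288, 0.2108]), np.float64(0.0037), 148, np.float64(0.0758)) c (array([0.6541, 0.1706]), np.float64(0.0025), 188, np.float64(0.1159))
top b (array([0.4278, 0.2112]), np.float64(0.0024), 209, np.float64(0.1101)) a (array([0.4272, 0.2114]), np.float64(0.0024), 256, np.float64(0.0795)) c (array([0.6516, 0.1712]), np.float64(0.0024), 316, np.float64(0.1194))
```

View pics/wrist_bdone.png

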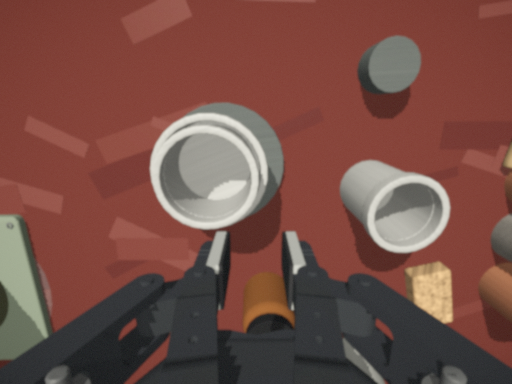

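drive_tool --commands "40 3 0 15 -0.0195 0 0;40 6 0 30 0 0 0;40 6 0 35 0 0 0;40 7 0 35 0 0 0;40 7 10 35 0 0 0;40 6 15 30 0 0 0;40 3 15 20 0 0 0;40 1 15 12 0 0 0;40 0 0 0 0 0 0"

```text
time: 17.95
tool_pos: [0.6951, 0.1704, 0.2205]
tcp_rot: [-1.221, 1.219, -1.206]
ft_force: [-0.4, 0.6, 0.4]
grip_width: 0.0401
```

```bash
python3 look.py cpre .6935 .1715 .113
```

```text
pos [0.6951 0.1704 0.2205] shift mm [-1.400e+00  1.075e+02 -1.000e-01] turn [ 0.0141 -0.0011  0.0032] after-turn shift [ -1.1 107.5  -1.6] F [-0.38  0.59  0.35]
[-0.19  1.02 -0.32  0.84  0.28  1.34 -0.43] 0.0401 [-0.03 -0.04  0.02]
```

drive_tool --commands "40 -1 10 -1 0.014 0 0;40 0 15 0 0 0 0;40 0 20 0 0 0 0;40 0 20 0 0 0 0;40 0 15 0 0 0 0;40 0 10 0 0 0 0;40 0 8 0 0 0 0;40 0 4 0 0 0 0;40 0 0 0 0 0 0"

```text
time: 19.18
tool_pos: [0.694, 0.1726, 0.1204]
tcp_rot: [-1.205, 1.204, -1.213]
ft_force: [0.5, 0.3, 0.2]
grip_width: 0.0404
```

```bash
python3 look.py cpre2 .6935 .1715 .113
```

```text
pos [0.694  0.1726 0.1204] shift mm [ 1.1  7.4 -0.6] turn [-0.0065  0.0002  0.0009] after-turn shift [ 1.1  7.4 -0.5] F [0.46 0.32 0.18]
[-0.18  1.1  -0.31  1.    0.31  1.08 -0.48] 0.0404 [0.03 0.   0.01]
```

View pics/wrist_cpre2.png

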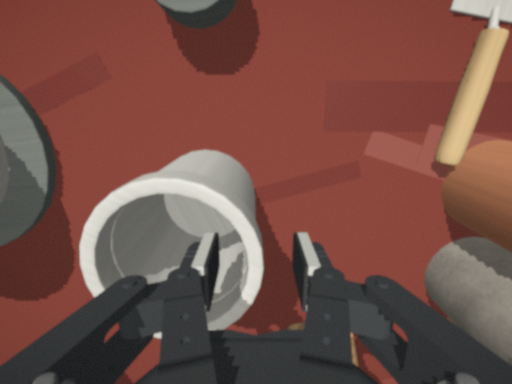

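drive_tool --commands "40 1 5 -0.5 0 0 0;40 0 3 0 0 0 0;30 0 0 0 0 0 0;20 0 0 0 0 0 0;14 0 0 0 0 0 0;10 0 0 0 0 0 0;4 0 0 0 0 0 0;4 0 0 0 0 0 0;4 0 0 0 0 0 0" --newtons 60

```text
time: 20.4
tool_pos: [0.6936, 0.1718, 0.1135]
tcp_rot: [-1.204, 1.204, -1.213]
ft_force: [-1.6, -0.5, 4.5]
grip_width: 0.0066
```

drive_tool --commands "4 0 -4 0 0 0 0;4 0 -8 0 -0.01 0 0;4 0 -12 0 -0.01 0 0;4 0 -16 0 -0.01 0 0;4 0 -18 0 0 0 0;4 0 -18 0 0 0 0;4 0 -18 0 0 0 0;4 0 -18 0 0 0 0;4 0 -18 0 0 0 0;4 0 -14 0 0 0 0;4 0 -8 0 0 0 0;4 0 -4 0 0 0 0;4 0 0 0 0 0 0"

```text
time: 22.02
tool_pos: [0.6974, 0.1714, 0.2779]
tcp_rot: [-1.227, 1.228, -1.196]
ft_force: [-0.7, 0.1, -2.2]
grip_width: 0.006
```

```bash
python3 look.py clift .470 .211 .27;python3 - <<'E'
from tilt import *
tilt("wrist_clift.npz",.6515,.1715,.042,.25,.30)
tilt("scene_clift.npz",.6515,.1715,.042,.25,.30)
E
```

```text
pos [0.6974 0.1714 0.2779] shift mm [ -39.7   13.5 -227.1] turn [ 0.0247  0.0004 -0.001 ] after-turn shift [ -39.6    7.9 -227.4] F [-0.73  0.06 -2.15]
[-0.2   1.   -0.32  0.68  0.26  1.52 -0.4 ] 0.006 [-0.02 -0.14  0.02]
-158 336 [0.2827 0.2836]
-113 132 [0.2775 0.2826]
-23 294 [0.2827 0.2963]
22 1220 [0.2828 0.2967]
67 1651 [0.2822 0.2835]
112 1102 [0.2826 0.2837]
157 484 [0.2828 0.2837]
-113 12 [0.2764 0.2816]
-68 27 [0.2801 0.2819]
-23 32 [0.2577 0.2817]
22 60 [0.258  0.2818]
67 58 [0.2669 0.2816]
112 14 [0.281  0.2826]
157 7 [0.2816 0.2817]
```

View pics/scene_clift.png

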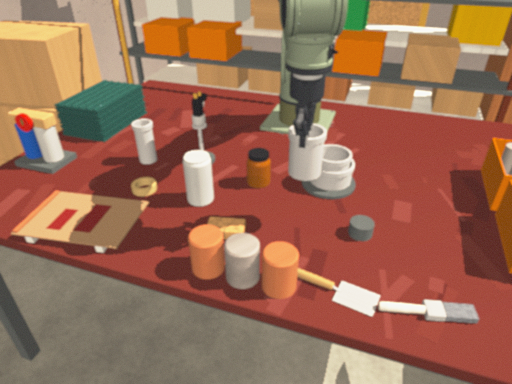

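drive_tool --commands "4 -1 0 -6 0 0 0;4 -2 0 -12 0 0 0;4 -3 0 -18 0 0 0;4 -4 0 -22 0 0 0;4 -4 0 -22 0 0 0;4 -4 0 -22 0 0 0;4 -4 0 -22 0 0 0;4 -4 0 -22 0 0 0;4 -4 0 -22 0 0 0;4 -3 0 -18 0 0 0;4 -2 0 -12 0 0 0;4 -2 0 -6 0 0 0;4 0 0 0 0 0 0"

```text
time: 23.75
tool_pos: [0.485, 0.2082, 0.279]
tcp_rot: [-1.233, 1.231, -1.195]
ft_force: [-0.1, -0.2, -1.0]
grip_width: 0.0065
```

```bash
python3 look.py cover .470 .211 .27;python3 - <<'E'
from tilt import *
for n in("wrist","scene"):
  f=n+"_cover.npz"; c=dict(np.load(f))
  tilt(f,.428,.211,.042,.25,.30)
  print(n,"c",rim(c,(.4275,.212),.042,.283,.006,.015), "b",rim(c,(.4278,.2112),.054,.109,.005,.01))
E
```

```text
pos [0.485  0.2082 0.279 ] shift mm [ -2.9   9.4 -14.8] turn [ 0.031  -0.0001  0.0014] after-turn shift [ -2.8   9.  -15. ] F [-0.1  -0.21 -0.96]
[-0.27  0.63 -0.35  1.58  0.23  1.01 -0.69] 0.0065 [ 0.05 -0.14 -0.02]
-68 179 [0.2793 0.2844]
22 336 [0.2812 0.2901]
67 1239 [0.2838 0.2851]
112 60 [0.2834 0.285 ]
wrist c (array([0.4429, 0.209 ]), np.float64(0.0034), 4875, np.float64(0.284)) b (array([0.4285, 0.2104]), np.float64(0.0023), 1309, np.float64(0.1089))
-68 14 [0.2793 0.2833]
67 17 [0.2811 0.2831]
scene c (array([0.4451, 0.2093]), np.float64(0.0026), 84, np.float64(0.2818)) b (array([0.4311, 0.2112]), np.float64(0.0027), 180, np.float64(0.1068))
```

drive_tool --commands "4 -1 0 -7 0 0 0;4 -1 0 -7 0 0 0;4 0 6 0 0 0 0;4 0 12 0.4 0 0 0;4 0 15 0.5 0 0 0;4 0 12 0.4 0 0 0;4 0 0 0 0 0 0"

```text
time: 24.72
tool_pos: [0.4707, 0.2095, 0.2302]
tcp_rot: [-1.234, 1.233, -1.196]
ft_force: [-0.7, -0.1, -1.2]
grip_width: 0.0062
```

```bash
python3 look.py cmid .470 .211 .133;python3 - <<'E'
from tilt import *
for n in("wrist","scene"):
  f=n+"_cmid.npz"; c=dict(np.load(f))
  tilt(f,.428,.211,.042,.21,.26)
  print(n,"c",rim(c,(.4275,.212),.042,.24,.006,.012), "b",rim(c,(.4278,.2112),.054,.109,.005,.01))
E
```

```text
pos [0.4707 0.2095 0.2302] shift mm [-1.7 97.2  2.5] turn [ 0.0323 -0.0014  0.0021] after-turn shift [-1.5 97.2 -0.7] F [-0.66 -0.12 -1.19]
[-0.29  0.67 -0.34  1.69  0.26  0.85 -0.73] 0.0062 [ 0.01 -0.12  0.03]
-158 1662 [0.231  0.2371]
-113 240 [0.2291 0.2362]
-23 674 [0.2359 0.2589]
22 1964 [0.2356 0.2564]
67 1941 [0.2353 0.2367]
112 1208 [0.2361 0.2371]
157 825 [0.2364 0.2374]
wrist c (array([0.4303, 0.2096]), np.float64(0.003), 6452, np.float64(0.236)) b (array([0.4281, 0.2106]), np.float64(0.0024), 1957, np.float64(0.1088))
-113 33 [0.2282 0.2341]
-68 22 [0.2327 0.2349]
-23 22 [0.2242 0.2338]
22 56 [0.2232 0.2331]
67 43 [0.2269 0.2341]
112 9 [0.2334 0.2345]
157 21 [0.2237 0.2342]
scene c (array([0.4349, 0.2096]), np.float64(0.0023), 26, np.float64(0.2346)) b (array([0.4302, 0.2109]), np.float64(0.0029), 126, np.float64(0.1065))
```

View pics/wrist_cmid.png

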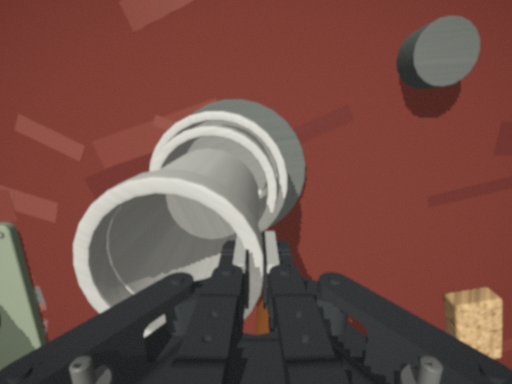

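View pics/scene_cmid.png

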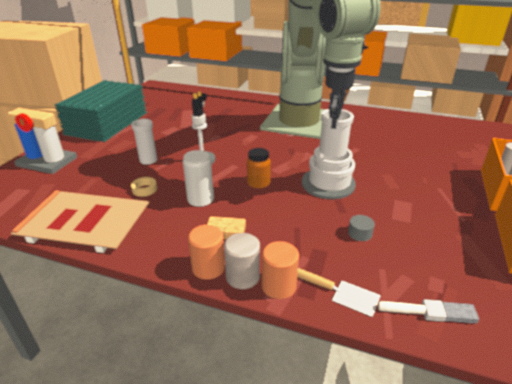

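drive_tool --commands "4 -1 4 -1.5 0 0 0;4 0 10 0.3 0 0 0;4 0 15 0.5 0 0 0;4 0 15 0.5 0 0 0;4 0 15 0.5 0 0 0;4 0 12 0.4 0 0 0;4 0 8 0.2 0 0 0;4 0 4 0.1 0 0 0;4 0 0 0 0 0 0"

```text
time: 25.95
tool_pos: [0.4696, 0.211, 0.1441]
tcp_rot: [-1.23, 1.231, -1.196]
ft_force: [0.3, 0.4, -1.4]
grip_width: 0.0064
```

drive_tool --commands "4 0 3 0.1 0 0 0;4 0 2 0.1 0 0 0;4 0 1.5 0 0 0 0;4 0 0 0 0 0 0"

```text
time: 26.45
tool_pos: [0.4699, 0.2111, 0.1379]
tcp_rot: [-1.229, 1.231, -1.197]
ft_force: [0.5, 0.4, -2.7]
grip_width: 0.0062
```

drive_tool --commands "4 0 1.5 0 0 0 0;4 0 0 0 0 0 0"

```text
time: 26.7
tool_pos: [0.4699, 0.2111, 0.1364]
tcp_rot: [-1.229, 1.231, -1.197]
ft_force: [1.3, 0.3, -2.1]
grip_width: 0.006
```

drive_tool --commands "4 0 1 0 0 0 0;4 0 0 0 0 0 0"

```text
time: 26.95
tool_pos: [0.4699, 0.2112, 0.1354]
tcp_rot: [-1.229, 1.231, -1.197]
ft_force: [0.3, -0.5, -1.3]
grip_width: 0.0064
```

drive_tool --commands "4 0 1 0 0 0 0;4 0 0 0 0 0 0"

```text
time: 27.2
tool_pos: [0.4703, 0.2113, 0.135]
tcp_rot: [-1.227, 1.23, -1.197]
ft_force: [-0.8, -0.3, -1.7]
grip_width: 0.0061
```

drive_tool --commands "4 0 1 0 0 0 0;4 0 0 0 0 0 0"

```text
time: 27.45
tool_pos: [0.4707, 0.2116, 0.135]
tcp_rot: [-1.226, 1.229, -1.197]
ft_force: [-0.6, 0.1, -1.9]
grip_width: 0.006
```

drive_tool --commands "9 0 0 0 0 0 0;12 0 0 0 0 0 0;18 0 0 0 0 0 0;24 0 0 0 0 0 0;28 0 0 0 0 0 0;28 0 -8 0 0.014 0 0;28 0 -15 0 0.014 0 0;28 0 -25 0 0 0 0;28 0 -30 0 0 0 0;28 0 -40 0 0 0 0;28 0 -40 0 0 0 0;28 0 -30 0 0 0 0;28 0 0 0 0 0 0" --newtons 20

```text
time: 29.08
tool_pos: [0.4685, 0.2116, 0.3361]
tcp_rot: [-1.197, 1.201, -1.213]
ft_force: [0.5, 0.1, -0.4]
grip_width: 0.0275
```

```bash
python3 look.py cdone .5227 -.423 .34; python3 - <<'E'
from plant import *
from h import *
for n in("wrist","top"):
  c=camera(n)
  print(n,"c",rim(c,(.4275,.212),.042,.140,.005,.012),"b",rim(c,(.4275,.212),.054,.109,.005,.012), "a",rim(c,(.4275,.212),.066,.0785,.005,.01))
  if n=="top": print(n,"d",rim(c,(.4927,-.423),.03,.1445,.005,.01))
E
```

```text
pos [0.4685 0.2116 0.3361] shift mm [634.6  -5.5  54.3] turn [-0.0129 -0.0001 -0.0037] after-turn shift [634.6  -3.9  54.2] F [ 0.49  0.09 -0.44]
[-0.28  0.53 -0.36  1.56  0.21  1.08 -0.7 ] 0.0275 [ 0.02  0.02 -0.02]
wrist c (array([0.4299, 0.2122]), np.float64(0.0024), 1649, np.float64(0.1398)) b (array([0.4277, 0.21  ]), np.float64(0.0022), 1316, np.float64(0.1088)) a (array([0.4271, 0.2098]), np.float64(0.0022), 1247, np.float64(0.0779))
top c (array([0.4298, 0.2121]), np.float64(0.0025), 198, np.float64(0.1407)) b (array([0.4278, 0.2114]), np.float64(0.0024), 250, np.float64(0.1102)) a (array([0.4273, 0.2115]), np.float64(0.0024), 289, np.float64(0.0793))
top d (array([ 0.4929, -0.4229]), np.float64(0.0025), 259, np.float64(0.1444))
```

View pics/wrist_cdone.png

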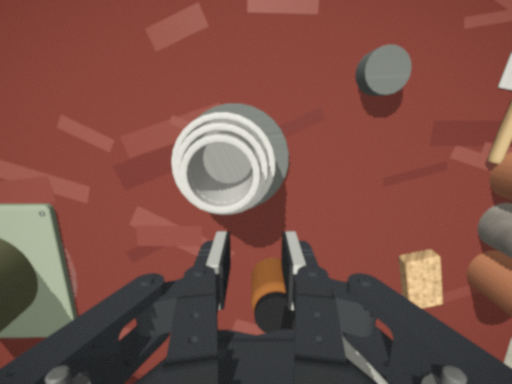

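drive_tool --commands "40 15 0 4 -0.013 0 0;40 30 0 4 0 0 0;40 36 0 4 0 0 0;40 36 0 4 0 0 0;40 36 0 4 0 0 0;40 36 0 4 0 0 0;40 36 0 4 0 0 0;40 36 0 4 0 0 0;40 36 0 4 0 0 0;40 36 0 4 0 0 0;40 36 0 4 0 0 0;40 36 0 3 0 0 0;40 36 0 3 0 0 0;40 36 0 0 0 0 0;40 36 0 0 0 0 0;40 36 0 0 0 0 0;40 30 0 0 0 0 0;40 15 0 0 0 0 0;40 5 0 0 0 0 0;40 0 0 0 0 0 0"

```text
time: 31.78
tool_pos: [0.5059, -0.4267, 0.3191]
tcp_rot: [-1.223, 1.246, -1.197]
ft_force: [-0.4, 0.3, -0.0]
grip_width: 0.0397
```

```bash
python3 look.py dpre .523 -.423 .139; python3 - <<'E'
from h import *
c=dict(np.load("wrist_dpre.npz")); print(rim(c,(.4927,-.423),.03,.1445,.005,.01))
E
```

```text
pos [ 0.5059 -0.4267  0.3191] shift mm [ -2.7 179.5  23. ] turn [ 0.0333 -0.0122 -0.0069] after-turn shift [ -3.7 180.1  17.1] F [-0.39  0.33 -0.02]
[ 0.76  0.84 -0.34  0.92  0.26  1.44  0.48] 0.0397 [ 0.01 -0.03  0.01]
(array([ 0.4931, -0.4246]), np.float64(0.0024), 1287, np.float64(0.1438))
```

View pics/scene_dpre.png

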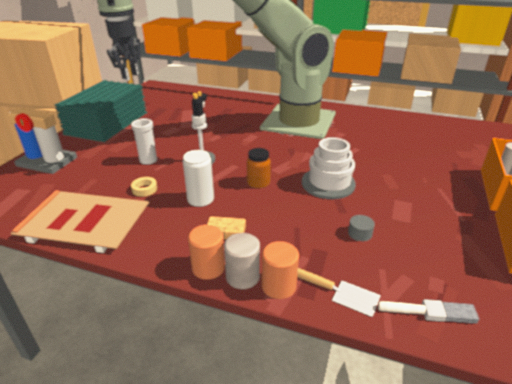

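drive_tool --commands "40 -1 10 8 0.017 -0.012 0;40 -2 15 8 0.016 0 0;40 0 20 0 0 0 0;40 0 25 0 0 0 0;40 0 25 0 0 0 0;40 0 20 0 0 0 0;40 0 10 0 0 0 0;40 0 0 0 0 0 0"

```text
time: 32.88
tool_pos: [0.5243, -0.4173, 0.1933]
tcp_rot: [-1.205, 1.204, -1.201]
ft_force: [-0.5, 0.0, 0.7]
grip_width: 0.04
```

```bash
python3 look.py dpre2 .523 -.4238 .139; python3 - <<'E'
from h import *
c=dict(np.load("wrist_dpre2.npz")); print(rim(c,(.4927,-.423),.03,.1445,.005,.01))
E
```

```text
pos [ 0.5243 -0.4173  0.1933] shift mm [ 6.8 54.2 -1.5] turn [-0.0042  0.0074 -0.0065] after-turn shift [ 6.5 54.3 -1.3] F [-0.5   0.01  0.75]
[ 0.76  0.94 -0.34  1.15  0.3   1.1   0.43] 0.04 [-0.07 -0.01  0.  ]
(array([ 0.4935, -0.4243]), np.float64(0.0024), 2876, np.float64(0.1437))
```

View pics/scene_dpre2.png

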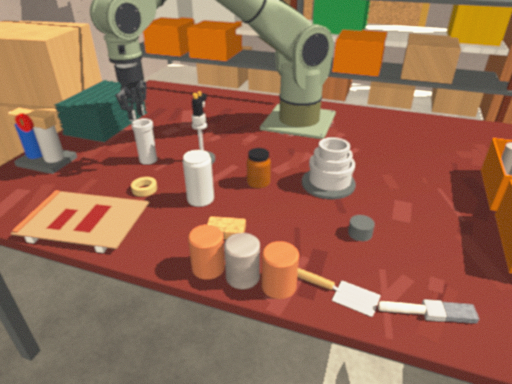

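drive_tool --commands "34 4 0 -1 -0.004 0.007 -0.006;34 3 8 0 0 0 0;34 0 14 0 0 0 0;34 0 14 0 0 0 0;34 0 10 0 0 0 0;34 0 4 0 0 0 0;34 0 0 0 0 0 0"

```text
time: 33.85
tool_pos: [0.5236, -0.4252, 0.1409]
tcp_rot: [-1.209, 1.208, -1.211]
ft_force: [-0.3, 0.3, 0.7]
grip_width: 0.0342
```

```bash
python3 look.py dpre3 .5233 -.4241 .139
```

```text
pos [ 0.5236 -0.4252  0.1409] shift mm [-1.1  1.9 -0.3] turn [-0.0013 -0.0004  0.0009] after-turn shift [-1.1  1.9 -0.3] F [-0.28  0.31  0.69]
[ 0.76  1.   -0.32  1.19  0.32  1.    0.41] 0.0342 [ 0.03  0.01 -0.03]
```

View pics/wrist_dpre3.png

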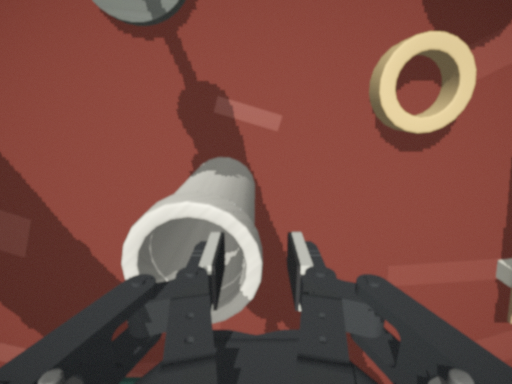

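drive_tool --commands "34 -1 2 0 0 0 0;26 0 0 0 0 0 0;20 0 0 0 0 0 0;14 0 0 0 0 0 0;10 0 0 0 0 0 0;4 0 0 0 0 0 0;4 0 0 0 0 0 0;4 0 0 0 0 0 0" --newtons 60

```text
time: 34.95
tool_pos: [0.5233, -0.4247, 0.1403]
tcp_rot: [-1.209, 1.208, -1.212]
ft_force: [-1.8, 0.6, 2.2]
grip_width: 0.0083
```

drive_tool --commands "4 0 -4 0 0 0 0;4 0 -8 0 -0.008 0 0;4 0 -14 0 -0.008 0 0;4 0 -18 0 -0.008 0 0;4 0 -20 0 0 0 0;4 0 -20 0 0 0 0;4 0 -20 0 0 0 0;4 0 -20 0 0 0 0;4 0 -20 0 0 0 0;4 0 -20 0 0 0 0;4 0 -15 0 0 0 0;4 0 -8 0 0 0 0;4 0 -3 0 0 0 0;4 0 0 0 0 0 0"

```text
time: 36.7
tool_pos: [0.5291, -0.4222, 0.3411]
tcp_rot: [-1.226, 1.222, -1.199]
ft_force: [0.3, 0.3, -1.9]
grip_width: 0.0083
```

```bash
python3 look.py dlift .60 -.28 .34;python3 - <<'E'
from tilt import *
for n in("wrist","scene"):
  tilt(n+"_dlift.npz",.4935,-.424,.030,.31,.36); print()
E
```

```text
pos [ 0.5291 -0.4222  0.3411] shift mm [-142.1   -0.5   71.2] turn [0.0204 0.0019 0.0008] after-turn shift [-142.2    1.1   70.9] F [ 0.29  0.31 -1.92]
[ 0.72  0.86 -0.33  0.8   0.26  1.53  0.49] 0.0083 [ 0.01 -0.06 -0.03]
-158 48 [0.3444 0.345 ]
-23 216 [0.3446 0.3594]
22 791 [0.3472 0.3594]
67 622 [0.3443 0.3454]
112 843 [0.3445 0.3455]
157 236 [0.3446 0.3455]

22 30 [0.3452 0.358 ]
67 26 [0.3194 0.342 ]
112 11 [0.3283 0.3435]
```

View pics/scene_dlift.png

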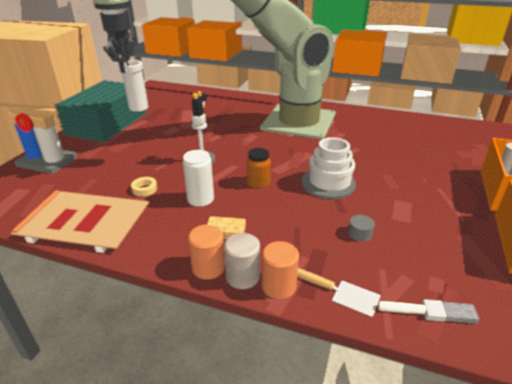

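View pics/wrist_dlift.png

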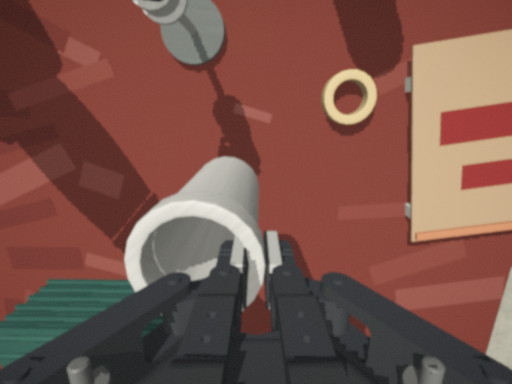

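drive_tool --commands "4 -4 0 4 0 0 0;4 -10 0 10 0 0 0;4 -16 0 12 0 0 0;4 -20 0 12 0 0 0;4 -20 0 12 0 0 0;4 -22 0 10 0 0 0;4 -22 0 6 0 0 0;4 -20 0 2 0 0 0;4 -10 0 0 0 0 0;4 0 0 0 0 0 0"

```text
time: 38.05
tool_pos: [0.6037, -0.2633, 0.3385]
tcp_rot: [-1.227, 1.22, -1.192]
ft_force: [-0.2, -0.8, -2.3]
grip_width: 0.0083
```

drive_tool --commands "4 -8 0 0 0 0 0;4 -16 0 0 0 0 0;4 -22 0 0 0 0 0;4 -26 0 -2 0 0 0;4 -28 0 -6 0 0 0;4 -28 0 -10 0 0 0;4 -28 0 -11 0 0 0;4 -28 0 -11 0 0 0;4 -28 0 -11 0 0 0;4 -28 0 -11 0 0 0;4 -28 0 -11 0 0 0;4 -28 0 -11 0 0 0;4 -28 0 -11 0 0 0;4 -28 0 -11 0 0 0;4 -28 0 -11 0 0 0;4 -26 0 -10 0 0 0;4 -20 0 -8 0 0 0;4 -14 0 -6 0 0 0;4 -6 0 -3 0 0 0;4 0 0 0 0 0 0"

```text
time: 40.55
tool_pos: [0.446, 0.2037, 0.3434]
tcp_rot: [-1.222, 1.221, -1.194]
ft_force: [-0.5, 0.1, -0.6]
grip_width: 0.0082
```

```bash
python3 look.py dover .460 .212 .34;python3 - <<'E'
from tilt import *
for n in("wrist","scene"):
  f=n+"_dover.npz"; c=dict(np.load(f))
  print(n,"c",rim(c,(.4298,.2122),.042,.140,.005,.01),"d",rim(c,(.44,.2),.03,.344,.006,.03))
E
```

```text
pos [0.446  0.2037 0.3434] shift mm [-8.2  3.2 14.1] turn [ 0.0182  0.0049 -0.0035] after-turn shift [-8.3  3.4 14. ] F [-0.47  0.11 -0.61]
[-0.28  0.49 -0.36  1.59  0.17  1.1  -0.67] 0.0082 [ 0.05 -0.04 -0.03]
wrist c (array([0.4293, 0.2117]), np.float64(0.0023), 1066, np.float64(0.1398)) d (array([0.4184, 0.2051]), np.float64(0.0045), 5550, np.float64(0.3468))
scene c (array([0.4326, 0.2121]), np.float64(0.0028), 139, np.float64(0.1374)) d (array([0.4244, 0.2053]), np.float64(0.005), 134, np.float64(0.3439))
```

View pics/wrist_dover.png

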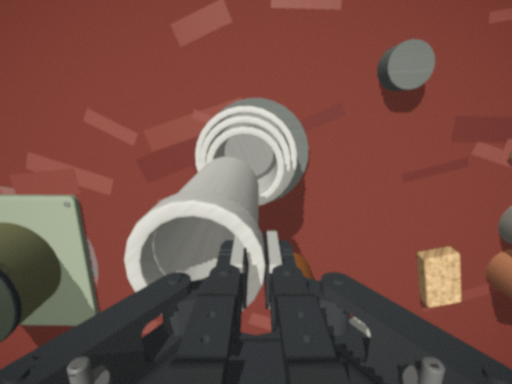

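drive_tool --commands "4 -4 0 6 0 0 0;4 -4 4 7 0 0 0;4 0 8 0.1 0 0 0;4 0 12 0.2 0 0 0;4 0 12 0.2 0 0 0;4 0 6 0.1 0 0 0;4 0 0 0 0 0 0"

```text
time: 41.52
tool_pos: [0.4604, 0.2105, 0.2972]
tcp_rot: [-1.223, 1.223, -1.197]
ft_force: [-0.3, -0.2, -1.5]
grip_width: 0.0087
```

```bash
python3 look.py dmid .460 .212 .166;python3 - <<'E'
from tilt import *
for n in("wrist","scene"):
  f=n+"_dmid.npz"; c=dict(np.load(f))
  print(n,"c",rim(c,(.4298,.2122),.042,.140,.005,.01),"d",rim(c,(.43,.212),.03,.305,.008,.012)); tilt(f,.43,.212,.03,.28,.32)
E
```

```text
pos [0.4604 0.2105 0.2972] shift mm [ -1.2 131.2   2.2] turn [ 0.0196  0.002  -0.0023] after-turn shift [ -1.5 131.2  -0.4] F [-0.33 -0.2  -1.51]
[-0.29  0.57 -0.34  1.63  0.2   1.   -0.7 ] 0.0087 [ 0.07 -0.11  0.03]
wrist c (array([0.4297, 0.2117]), np.float64(0.0023), 1313, np.float64(0.1398)) d (array([0.432 , 0.2118]), np.float64(0.0034), 4952, np.float64(0.3011))
-158 485 [0.3009 0.302 ]
-23 611 [0.3011 0.3161]
22 1374 [0.301  0.3159]
67 1406 [0.3004 0.3019]
112 1015 [0.3009 0.3021]
157 622 [0.3012 0.3021]
scene c (array([0.4327, 0.2119]), np.float64(0.0024), 99, np.float64(0.1377)) d (array([0.4354, 0.212 ]), np.float64(0.0034), 71, np.float64(0.2989))
-113 11 [0.2978 0.2995]
-68 18 [0.2944 0.2999]
-23 15 [0.2911 0.2985]
22 30 [0.2925 0.3128]
67 33 [0.294  0.2995]
112 9 [0.2981 0.2994]
157 16 [0.2951 0.2988]
```

View pics/wrist_dmid.png

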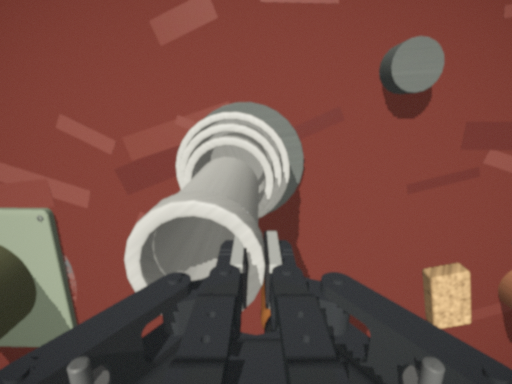

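View pics/scene_dmid.png

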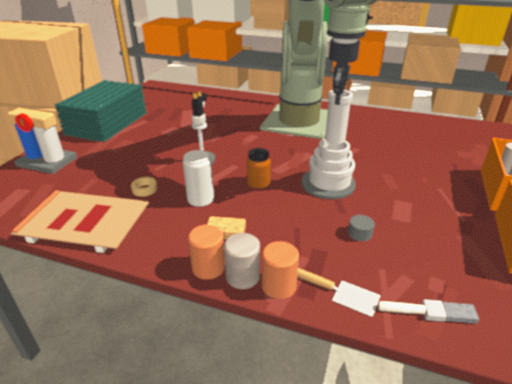

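drive_tool --commands "4 -0.5 5 -1 0 0 0;4 0 10 0.2 0 0 0;4 0 15 0.3 0 0 0;4 0 15 0.3 0 0 0;4 0 15 0.3 0 0 0;4 0 15 0.3 0 0 0;4 0 15 0.3 0 0 0;4 0 14 0.3 0 0 0;4 0 8 0.2 0 0 0;4 0 4 0.1 0 0 0;4 0 2 0 0 0 0;4 0 0 0 0 0 0"

```text
time: 43.12
tool_pos: [0.4592, 0.2116, 0.1729]
tcp_rot: [-1.221, 1.223, -1.196]
ft_force: [-0.7, 0.1, -1.4]
grip_width: 0.0084
```

drive_tool --commands "4 0 2 0 0 0 0;4 0 2 0 0 0 0;4 0 0 0 0 0 0"

```text
time: 43.5
tool_pos: [0.4593, 0.2117, 0.1692]
tcp_rot: [-1.22, 1.222, -1.196]
ft_force: [0.4, -0.9, -1.4]
grip_width: 0.0087
```

drive_tool --commands "4 0 1 0 0 0 0;4 0 0 0 0 0 0"

```text
time: 43.75
tool_pos: [0.4594, 0.2117, 0.1682]
tcp_rot: [-1.22, 1.222, -1.196]
ft_force: [-0.5, 0.0, -1.8]
grip_width: 0.0084
```

drive_tool --commands "4 0 1 0 0 0 0;4 0 0 0 0 0 0"

```text
time: 44.0
tool_pos: [0.4594, 0.2119, 0.1673]
tcp_rot: [-1.22, 1.222, -1.196]
ft_force: [-0.3, 0.4, 0.2]
grip_width: 0.0079
```

drive_tool --commands "4 0 1 0 0 0 0;4 0 0 0 0 0 0"

```text
time: 44.25
tool_pos: [0.4601, 0.2123, 0.1673]
tcp_rot: [-1.217, 1.221, -1.197]
ft_force: [0.6, -0.0, -0.9]
grip_width: 0.0081
```

drive_tool --commands "10 0 0 0 0 0 0;13 0 0 0 0 0 0;18 0 0 0 0 0 0;24 0 0 0 0 0 0;28 0 0 0 0 0 0;28 0 -6 0 0.01 0 0;28 0 -12 0 0.01 0 0;28 0 -20 0 0 0 0;28 0 -30 0 0 0 0;28 0 -30 0 0 0 0;28 0 -30 0 0 0 0;28 0 -15 0 0 0 0;28 0 0 0 0 0 0" --newtons 20

```text
time: 45.88
tool_pos: [0.4583, 0.2116, 0.3202]
tcp_rot: [-1.197, 1.201, -1.207]
ft_force: [-0.5, -0.2, 1.0]
grip_width: 0.0281
```

drive_tool --commands "28 -10 0 10 0 0 0;28 -20 0 20 0 0 0;28 -25 0 20 0 0 0;28 -25 0 20 0 0 0;28 -25 0 20 0 0 0;28 -15 0 10 0 0 0;28 0 0 0 0 0 0"

```text
time: 46.75
tool_pos: [0.5594, 0.3347, 0.3185]
tcp_rot: [-1.201, 1.201, -1.209]
ft_force: [-0.2, 0.2, -0.5]
grip_width: 0.0279
```

```bash
python3 look.py ddone .460 .212 .166; python3 - <<'E'
from plant import *
from h import *
import cv2
for n in("wrist","top"):
  c=camera(n); cv2.imwrite(f"pics/{n}_fin.png",c["image"])
  for p,r,z in(("d",.03,.171),("c",.042,.14),("b",.054,.109),("a",.066,.0785)): print(n,p,rim(c,(.4285,.212),r,z,.005,.01))
W=cloud(c)
for n,(u,v),R_,h in [("tin",(310,175),22,.15),("jar",(256,231),18,.11),("tape",(377,174),18,.024),("weight",(129,171),15,.04),("sand",(258,132),24,.03)]:
    P=W[v-R_:v+R_,u-R_:u+R_].reshape(-1,3); Q=P[abs(P[:,2]-h)<.006]; print(n,((Q.max(0)+Q.min(0))/2).round(4))
E
```

```text
pos [0.5594 0.3347 0.3185] shift mm [ 122.9  151.2 -101.2] turn [-0.0096  0.0029 -0.003 ] after-turn shift [122.7 152.5 -99.4] F [-0.2   0.15 -0.49]
[-0.47  0.79 -0.31  1.04  0.23  1.33 -0.74] 0.0279 [-0.01  0.04 -0.02]
wrist d (array([0.4324, 0.2153]), np.float64(0.0023), 541, np.float64(0.1706))
wrist c (array([0.4291, 0.2121]), np.float64(0.0042), 870, np.float64(0.1397))
wrist b (array([0.4284, 0.2115]), np.float64(0.0024), 787, np.float64(0.1088))
wrist a (array([0.4315, 0.3214]), np.float64(0.0223), 742, np.float64(0.0778))
top d (array([0.4312, 0.2139]), np.float64(0.0025), 267, np.float64(0.1721))
top c (array([0.4294, 0.213 ]), np.float64(0.0023), 292, np.float64(0.1413))
top b (array([0.4277, 0.212 ]), np.float64(0.0023), 363, np.float64(0.1102))
top a (array([0.4272, 0.212 ]), np.float64(0.0023), 425, np.float64(0.0792))
tin [ 0.6467 -0.142   0.15  ]
jar [ 0.5013 -0.0057  0.1103]
tape [ 0.6587 -0.3312  0.024 ]
weight [0.6525 0.3358 0.0403]
sand [ 0.766  -0.0081  0.03  ]
```

View pics/scene_ddone.png

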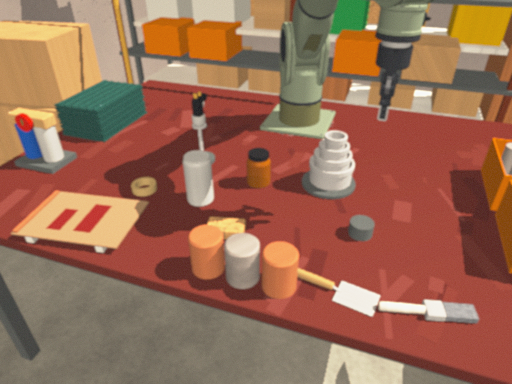

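View pics/top_fin.png

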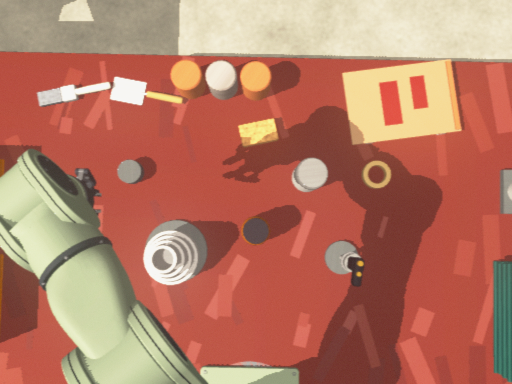

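The rims sit at 79, 110, 140 and 171 mm, where a full nest puts them. The bystanders are within 1 mm of where they started and the gripper is clear.

```bash
python3 -c "
from plant import *
print(job_done())"
```

```text
the job is handed in; nothing more can be done
None
```

The four pots are nested on the turntable plate, and I handed the job in at about 47 s of the 70 s allowed. I pinched pot_b, then pot_c, then pot_d by the rim. Each was carried level, lowered until it touched the next pot's floor, and then let go. pot_a was never gripped.

**Nest heights:** the overhead camera put the rims of pots a to d at 79, 110, 141 and 172 mm. They should be 78, 109, 140 and 171 mm. The pots' centres are within about 4 mm of one another.

**Bystanders:** the tin, jar, tape, weight and sanding block measured within 1 mm of where they started. The spray gun looks unchanged in the last picture, but I did not measure it again.

**Checks that were weak or disagreed:**
- **pot_a, wrist camera:** the last fit of pot_a's rim from the wrist camera was useless because the points were mixed with other things. I went by the overhead view instead.
- **Scene camera:** it read about 2–3 mm off from the other two cameras throughout.
- **Touchdown:** the force reading was too noisy to show when each pot touched down. I judged that from the height at which the tool stopped going down, which matched the expected height each time.

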